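# Stagger the washed trays to dry

## Task

Stack the three washed white trays on the wooden board so that air gets in: leave the bottom tray where it stands on the board, set the other upright tray on it shifted one step lengthwise (either way), then turn the upside-down tray the right way up and set it on top, stepped back so that it stands directly above the bottom tray. Each tray must sit down fully, with the end lip of the tray below caught between the two ribs under it; let go of the stack and do not disturb the other things.

Things in the scene. Friction and masses are not known exactly. Their poses are not given: they have to be found in the camera images.
- tray_bottom: Bottom tray, upright on the wooden board. All three trays are alike: open white plastic box 140 mm long (x axis), 62 wide (y), 46 high (z, up through the open top), walls and floor 4 thick, about 0.15 kg, no snaps, the same turned half round. Origin: centre of the underside, at the level of the ribs' lower edges; the floor's underside is 6 mm above it.
- tray_upright: Second tray, alike, upright on the worktop right of the board; this or the upside-down one may be the nearer to the board. It goes in the middle. Seated with its length parallel to the lower tray, sides in line and shifted 28 mm along x (+ or -), its origin is 40 mm above the lower tray's. If a rib rides on the lip it stands up to 6 mm too high and tilted.
- tray_drained: Third tray, alike, upside down on its rim (z axis down, ribs and origin on top, 46 mm up). Goes on top, right way up. Needs a regrasp: e.g. grip across its width near one end, tool leaning outward over that end, turn it to stand on its other end (stable), let go, grip near the top leaning the other way, lay it on its ribs.
- groove (a point): Example of a groove under an end of the second tray: at its x = +40 mm, y = 0, underside; another at x = -40 mm, and the same on each tray. It is 9 mm wide in x, between two cross ribs 6 mm deep, 5 thick, 50 long in y, centred at x = 33 and 47 mm. The ribs go between the lower side walls (54 mm apart) with 2 mm play a side.
- lip (a point): Example of an end lip: top of the bottom tray's end wall at its x = +68 mm (middle of the 4 mm wall), y = 0, z = 46 mm; another at x = -68 mm. It goes in the groove of a tray set on it.
- board: fixed wooden chopping board on the cooktop (top 26 mm above the worktop), 220 by 300 by 22 mm, its 300 mm side running left to right; origin under its centre. An onion stands on its far left part. A microwave oven hangs over the cooktop, 0.4 m up, its front just behind the board: keep the wrist and arm in front of it.
- timer: bystander: a kitchen timer, behind the work; leave it alone
- the_lemon: bystander: a lemon, behind the work; leave it alone
- board_onion: bystander: an onion, behind the work; leave it alone
- salt: bystander: a clear salt shaker, behind the work; leave it alone
- pepper: bystander: a pepper shaker, behind the work; leave it alone
- tin: bystander: a food tin, behind the work; leave it alone
- mug: bystander: a green and white mug, behind the work; leave it alone

How it is judged (in metres and radians):
At the end, for the whole second after the job is handed in: Each upper tray upright (0.05 rad), shifted 23.5-32.5 mm along the tray below, parallel (0.08 rad), sides in line (5 mm), origin 37-43 mm above it, at rest, released; the found-upright tray in the middle, the top one within 8 mm lengthwise of the bottom one, which moved under 40 mm (z of tray_upright in the frame of tray_bottom between 0.037 and 0.043 m and (x of tray_upright in the frame of tray_bottom between 0.0235 and 0.0325 m or x of tray_upright in the frame of tray_bottom between -0.0325 and -0.0235 m) and y of tray_upright in the frame of tray_bottom between -0.005 and 0.005 m and angle between the x axis of tray_upright and the x axis of tray_bottom, either way round below 0.08 rad and angle between each of tray_upright, tray_drained, tray_bottom's own z axis and vertical below 0.05 rad and linear speed of each of tray_upright, tray_drained below 0.02 m/s and contact force between each of tray_upright, tray_drained and the fingers below 0.1 N and z of tray_drained in the frame of tray_upright between 0.037 and 0.043 m and (x of tray_drained in the frame of tray_upright between 0.0235 and 0.0325 m or x of tray_drained in the frame of tray_upright between -0.0325 and -0.0235 m) and y of tray_drained in the frame of tray_upright between -0.005 and 0.005 m and angle between the x axis of tray_drained and the x axis of tray_upright, either way round below 0.08 rad and x of tray_drained in the frame of tray_bottom between -0.008 and 0.008 m and distance of tray_bottom from where it was at the start of the episode below 0.04 m); the robot touches nothing.
It fails at once if one of the other loose things is moved more than 30 mm (distance of any of timer, the_lemon, board_onion, salt, pepper, tin, mug from where it was at the start of the episode above 0.03 m).
It also fails if it takes over 72 s, if anything falls off the work surface, if the arm or the gripper's body presses on something with over 40 N, if the wrist force passes 120 N, or if a joint passes its speed limit or range.

## Robot

A 6-joint arm with a two-finger parallel gripper is mounted at the origin on a cart in front of the work surface, level with it; the furniture and walls round the work are solid. World frame = base frame: x ahead of the robot, y to its left, z up, the work surface at z = 0. Lengths are in mm, angles in rad, forces in N, time in s.
With the tool pointing down it reaches from about 275 to 750 mm from the base axis. Payload 10.2 kg.
Tool frame: the origin (TCP) lies between the finger pads; the fingertips stand 11 mm ahead of it and the grasp point (between the pads) lies 8 mm behind it; z points along the fingers, y is the line along which they close (so a half turn about z gives the same grasp; the last joint's range is limited). The gripper opens to 85 mm and grips with 20 to 120 N. Pads are 22 mm wide; open, the fingers measure 114 mm over their backs; the gripper's body (76 mm by 85 mm) begins 54 mm behind the grasp point. The pads swing forward as they close: fully open they stand 13 mm farther back than shut.
Start: joints at [1.124, 0.313, 1.498, -0, 1.331, -0.223], TCP at [116.529, 511.91, 242.294] pointing down, gripper open.
Joint ranges: [-2.94, 2.94], [-0.97, 2.17], [0.19, 2.56], [-1.23, 4.37], [0.02, 3.11], [-2.88, 2.88]. Speed limits (rad/s): [2.39, 2.39, 3.01, 3.14, 3.14, 3.14].

## Interface

Orientations are given as a unit quaternion [w, x, y, z].
In Python, from rig import sense, eyes, finish_job gives the robot as it stands.
- The arm moves only by the shell command python3 -m jog 'ROWS' [FORCE]. ROWS is JSON, a list of rows, each a list of 7 numbers: the shift along the tool's x, y, z in m, then the turn, a rotation vector about the tool's x, y, z in rad, then the finger opening in m, from 0 to 0.0854. In form: [[dx, dy, dz, rx, ry, rz, gripper], ...]. A call has 1 to 5 rows; each row shifts and turns the commanded pose from where the row before left it, along the tool's axes as they then stand; what a row does not reach is not made up. A row lasts 1/10 s, in which the tool goes at most 50 mm and 8.59 degrees, less where a joint would pass 70% of its speed; a pose out of reach is approached as far as the arm can. A call is refused whole if a number of a shift passes 0.05 or a number of a turn 0.15, either way. A call with a gripper value outside its range is refused whole. The fingers move at their own pace and stop on an object; FORCE is the grip in N (left out, the last holds). Time passes only in rows, so rows that do not move let the fingers close. It gives the time, the measured TCP pose, the force, the opening and the grip force at its end, in the units of the state.
- sense(): the state, without advancing time (a new reading comes with each control period).
- eyes.capture(name): name is "scene" or "side" or "wrist"; returns the picture (420x560x3 uint8, red, green, blue); there is no depth.
- eyes.calibration(name): a dict with "fx", "fy", "cx", "cy" (pixels), "cam_to_world" (4x4, takes a point from camera to world coordinates); the wrist camera has in their place "mount" (4x4, takes a point from camera to tool coordinates, whose origin is the TCP and whose axes are the flange's). Camera axes: x right, y down, z forward; pixel columns grow to the right and rows downward; lengths in mm; the calibration is good to about 2 mm. The wrist camera is an equidistant fisheye: a pixel r from the principal point sees the ray r / f radians off the axis. A picture is of the moment at which its call begins: read the wrist's pose just before it. calibration takes no time and is no camera call.
- finish_job(): hands the job in; it is judged then, once.
The state is a dict: "time_s": time; "joints": joint angles; "dq": joint speeds; "tau": joint torques, N m; "eef_pos": TCP position; "ee_rot": TCP orientation; "force": force on the tool from outside, world axes, zero at the start; "wrist_torque": the same for the moment, N m; "grip_width": opening from 0.0 (shut) to 1.0 (fully open); "grip_force": force on a finger pad.
Only numpy, scipy, OpenCV 4.12 (cv2) and the standard library are available. Lean on these libraries where they do the work, as an engineer would, in place of code of your own. Each camera call takes 0.05 s, during which the arm holds its last target. There are 200 camera calls.

## Working session

There is one attempt and no reset: what is moved stays moved. The work goes in short steps, Python scripts to look and compute and a shell command to move; the robot and the scene stay as the last step left them, time stands still between calls to the robot, and variables do not carry over. Pictures are saved under pics/ and viewed, at most 10 in all, crops included, and the job is handed in when it is done.

```bash
mkdir -p pics; ls; python3 - <<'E'
from rig import sense, eyes
import cv2,numpy as np,json
np.set_printoptions(precision=4,suppress=True)
for n in ("scene","side"):
    im=eyes.capture(n); np.save(f"pics/{n}0.npy",im); cv2.imwrite(f"pics/{n}0.png",im[:,:,::-1])
    print(n,eyes.calibration(n))
print(eyes.calibration("wrist"));print(sense())
a=[cv2.imread(f"pics/{n}0.png") for n in("scene","side")]
E
```

```text
pics
scene {'fx': 428.28010218368394, 'fy': 428.28010218368394, 'cx': 282.66397158195974, 'cy': 211.25536090704617, 'cam_to_world': array([[   0.89  ,   -0.3235,    0.3213,  253.9016],
       [  -0.4559,   -0.6344,    0.6242, -587.9417],
       [   0.0019,   -0.702 ,   -0.7121,  839.8296],
       [   0.    ,    0.    ,    0.    ,    1.    ]])}
side {'fx': 460.00169942235226, 'fy': 460.00169942235226, 'cx': 278.49748259715864, 'cy': 211.48593135293106, 'cam_to_world': array([[ -0.9335,  -0.2346,   0.2711, 287.0051],
       [ -0.3584,   0.5914,  -0.7224, 900.8696],
       [  0.0092,  -0.7715,  -0.6361, 760.3686],
       [  0.    ,   0.    ,   0.    ,   1.    ]])}
{'fx': 325.19226210127806, 'fy': 325.19226210127806, 'cx': 286.84618985198443, 'cy': 212.23611249791458, 'mount': array([[   0.0009,   -0.9648,   -0.2631,   66.3011],
       [   1.    ,    0.0013,   -0.0013,    0.7624],
       [   0.0016,   -0.2631,    0.9648, -131.8745],
       [   0.    ,    0.    ,    0.    ,    1.    ]])}
{'time_s': 0.1, 'joints': array([ 1.1236,  0.3134,  1.4984,  0.    ,  1.331 , -0.2234]), 'dq': array([-0.001 , -0.0015, -0.0009, -0.0004,  0.0003, -0.0011]), 'tau': array([  0.002 , -41.2903, -26.014 ,  -0.0002,   0.003 ,   0.0001]), 'eef_pos': array([116.4157, 511.7057, 241.7724]), 'ee_rot': array([-0.0002,  0.1116,  0.9937, -0.0006]), 'force': array([-0.274, -0.108, -0.539]), 'wrist_torque': array([-0.0169, -0.0302, -0.0185]), 'grip_force': 0.0, 'grip_width': 1.0035505186194107}
```

View pics/scene0.png

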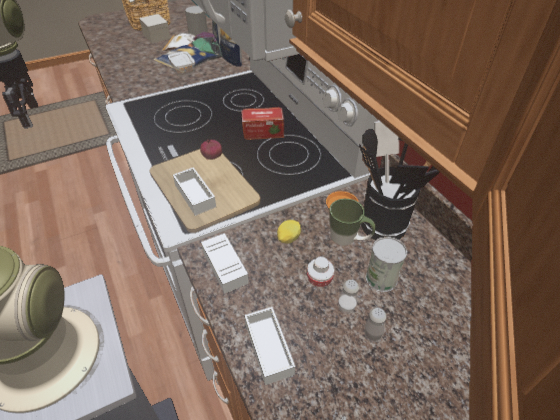

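View pics/side0.png

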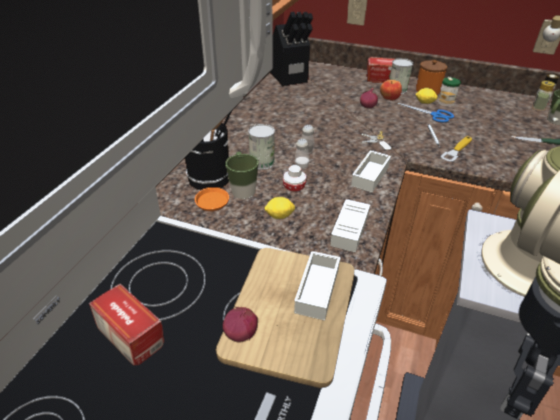

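The scene view shows the bottom tray at about (194,190), the upside-down tray at (224,262) and the upright tray at (269,344). The side view shows them at (318,285), (351,225) and (371,170). I'll enlarge these to pick the corners.

```bash
python3 - <<'E'
import cv2,numpy as np
s=cv2.imread("pics/scene0.png");d=cv2.imread("pics/side0.png")
def c(im,x,y): return cv2.resize(im[y:y+76,x:x+66],None,fx=4,fy=4,interpolation=cv2.INTER_CUBIC)[:300]
W=np.vstack([np.hstack([c(s,160,155),c(s,192,225),c(s,237,305)]),np.hstack([c(d,286,247),c(d,320,190),c(d,340,140)])])
cv2.imwrite("pics/crops.png",W)
E
```

```text
(no output)
```

View pics/crops.png

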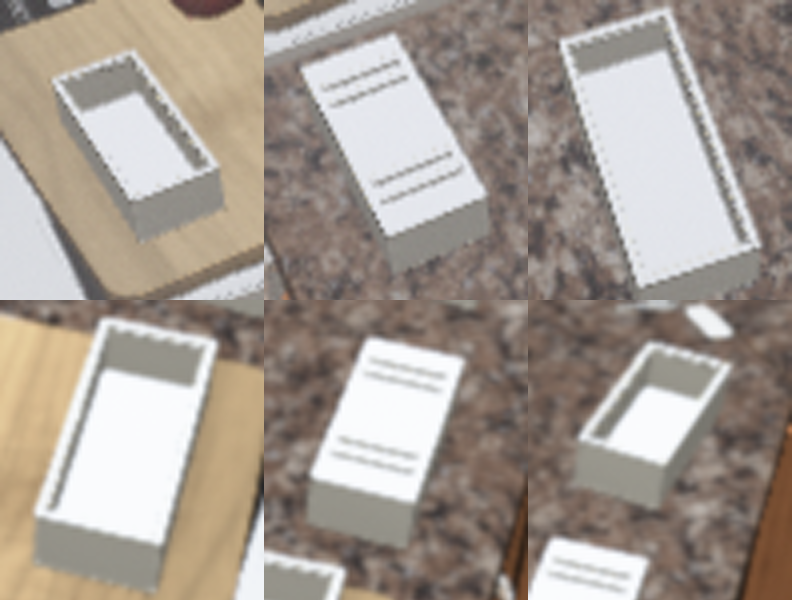

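```bash
cat > h.py <<'E'
import numpy as np,cv2
from rig import sense,eyes
from scipy.spatial.transform import Rotation as R
from scipy.optimize import least_squares
np.set_printoptions(precision=4,suppress=True)
def proj(n,P):
    c=eyes.calibration(n);T=np.linalg.inv(c["cam_to_world"]);q=P@T[:3,:3].T+T[:3,3]
    return np.c_[c["cx"]+c["fx"]*q[:,0]/q[:,2],c["cy"]+c["fy"]*q[:,1]/q[:,2]]
def onplane(n,uv,z):
    c=eyes.calibration(n);T=c["cam_to_world"];uv=np.atleast_2d(uv)
    d=np.c_[(uv[:,0]-c["cx"])/c["fx"],(uv[:,1]-c["cy"])/c["fy"],np.ones(len(uv))]@T[:3,:3].T
    return T[:3,3]+d*((z-T[2,3])/d[:,2])[:,None]
def rect(p): # centre, yaw, sizes from corners in order
    e=[p[(i+1)%4]-p[i] for i in range(4)];L=[np.linalg.norm(v) for v in e]
    i=0 if L[0]>L[1] else 1
    v=e[i]-e[i+2];return p.mean(0)[:2],np.arctan(v[1]/v[0]) if abs(v[0])>abs(v[1]) else np.arctan2(*(v[1::-1]*np.sign(v[1])).tolist()[::1][::-1][::-1]) if 0 else np.degrees(np.arctan2(v[1],v[0])),np.round(L,1)
E
python3 - <<'E'
from h import *
S={"bot":(72,"scene",(160,155),0,[(53,79),(134,52),(219,170),(131,203)]),
"dr":(40,"scene",(192,225),264,[(301,67),(397,34),(487,197),(388,235)]),
"up":(46,"scene",(237,305),528,[(561,40),(670,10),(760,246),(637,290)]),
"bot2":(72,"side",(286,247),(0,300),[(101,318),(217,342),(162,546),(37,515)]),
"dr2":(40,"side",(320,190),(264,300),[(372,337),(465,357),(413,502),(311,480)]),
"up2":(46,"side",(340,140),(528,300),[(650,343),(733,364),(664,468),(579,438)])}
for k,(z,n,o,off,c) in S.items():
    off=np.array(off if isinstance(off,tuple) else (off,0))
    uv=np.array(o)+(np.array(c)-off)/4
    print(k,*rect(onplane(n,uv,z)))
E
```

```text
bot [430.9731 278.1909] -86.19525877009102 [ 59.  139.8  60.9 140.4]
dr [420.8491  39.697 ] -89.74227782215601 [ 62.4 139.7  60.1 139.9]
up [ 421.8747 -202.4535] -98.40260902699869 [ 59.8 137.7  62.1 140.4]
bot2 [430.4242 285.4193] 94.8675383444336 [ 62.5 140.2  60.9 139. ]
dr2 [418.9341  43.7021] 90.34960167025102 [ 59.7 142.9  59.7 144.7]
up2 [ 420.6153 -195.8594] 82.22721602350613 [ 61.8 146.1  62.3 138.8]
```

```bash
cat >> h.py <<'E'
def toolR(yaw,lean=0): # yaw (deg) of tool y in world, tool down; lean deg about tool y (+ : body leans to tool +x ... see print)
    y=np.array([np.cos(np.radians(yaw)),np.sin(np.radians(yaw)),0]);z=np.array([0,0,-1.]);x=np.cross(y,z)
    return R.from_matrix(np.c_[x,y,z])*R.from_euler('y',lean,degrees=True)
def cur():
    s=sense();q=s["ee_rot"];return s["eef_pos"].copy(),R.from_quat(np.r_[q[1:],q[0]])
def plan(p,r,start=None,n=None):
    p0,r0=start or cur();p=np.asarray(p,float);dv=(r0.inv()*r).as_rotvec()
    n=n or int(max(np.ceil(np.linalg.norm(p-p0)/45),np.ceil(np.linalg.norm(dv)/.14),1))
    for i in range(n):
        t=r0*R.from_rotvec(dv*i/n)
        d=t.inv().apply((p-p0)/n);print(np.round(np.r_[d/1000,dv/n],4).tolist())
    return p,r
def wproj(P,pose): # world mm -> wrist pixels
    c=eyes.calibration("wrist");M=c["mount"];q=pose[1].inv().apply(np.atleast_2d(P)-pose[0])
    q=(q-M[:3,3])@M[:3,:3];rr=np.hypot(q[:,0],q[:,1]);th=np.arctan2(rr,q[:,2])
    return np.c_[c["cx"]+c["fx"]*th*q[:,0]/rr,c["cy"]+c["fy"]*th*q[:,1]/rr]
def wplane(uv,pose,z):
    c=eyes.calibration("wrist");M=c["mount"];d=np.atleast_2d(uv)-[c["cx"],c["cy"]];rr=np.hypot(*d.T);th=rr/c["fx"]
    v=np.c_[np.sin(th)*d[:,0]/rr,np.sin(th)*d[:,1]/rr,np.cos(th)]
    v=pose[1].apply(v@M[:3,:3].T);o=pose[0]+pose[1].apply(M[:3,3])
    return o+v*((z-o[2])/v[:,2])[:,None]
E
python3 - <<'E'
from h import *
plan([430,282,170],toolR(4.3))
E
```

```text
[-0.0357, -0.0154, 0.0072, -0.0001, 0.0, 0.1272]
[-0.0373, -0.0108, 0.0072, -0.0001, 0.0, 0.1272]
[-0.0384, -0.006, 0.0072, -0.0001, 0.0, 0.1272]
[-0.0389, -0.001, 0.0072, -0.0001, 0.0, 0.1272]
[-0.0387, 0.0039, 0.0072, -0.0001, 0.0, 0.1272]
[-0.0379, 0.0088, 0.0072, -0.0001, 0.0, 0.1272]
[-0.0365, 0.0135, 0.0072, -0.0001, 0.0, 0.1272]
[-0.0344, 0.018, 0.0072, -0.0001, 0.0, 0.1272]
[-0.0319, 0.0222, 0.0072, -0.0001, 0.0, 0.1272]
[-0.0288, 0.0261, 0.0072, -0.0001, 0.0, 0.1272]
```

```bash
python3 -m jog '[[-0.036,-0.015,0.007,0,0,0.127,0.0854],[-0.037,-0.011,0.007,0,0,0.127,0.0854],[-0.038,-0.006,0.007,0,0,0.127,0.0854],[-0.039,-0.001,0.007,0,0,0.127,0.0854],[-0.039,0.004,0.007,0,0,0.127,0.0854]]' 40
python3 -m jog '[[-0.038,0.009,0.007,0,0,0.127,0.0854],[-0.0365,0.0135,0.007,0,0,0.127,0.0854],[-0.0345,0.018,0.007,0,0,0.127,0.0854],[-0.032,0.022,0.007,0,0,0.127,0.0854],[-0.029,0.026,0.007,0,0,0.127,0.0854]]'
python3 -m jog '[[0,0,0,0,0,0,0.0854],[0,0,0,0,0,0,0.0854]]'
python3 - <<'E'
from h import *
p=cur();im=eyes.capture("wrist");cv2.imwrite("pics/w1.png",im[:,:,::-1]);print(p[0],p[1].as_matrix())
E
```

```text
time_s: 0.6
eef_pos: [274.4, 396.2, 206.8]
ee_rot: [-0.0, 0.419, 0.908, -0.0]
force: [0.2, 0.8, -0.6]
grip_width: 1.001
grip_force: 0.0
time_s: 1.1
eef_pos: [431.5, 281.1, 171.8]
ee_rot: [-0.0, 0.681, 0.732, -0.0]
force: [1.1, 0.3, 0.4]
grip_width: 0.999
grip_force: 0.0
time_s: 1.3
eef_pos: [430.4, 281.9, 171.9]
ee_rot: [-0.0, 0.68, 0.734, -0.0]
force: [-0.4, 0.9, -1.1]
grip_width: 1.0
grip_force: 0.0
[430.4312 281.9061 171.8556] [[-0.0765  0.9971 -0.0012]
 [ 0.9971  0.0765 -0.0002]
 [-0.0001 -0.0012 -1.    ]]
```

View pics/w1.png

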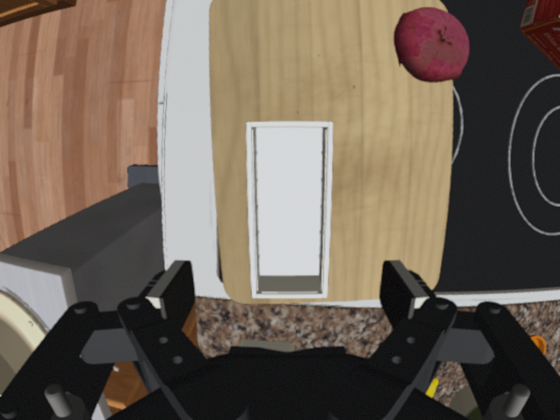

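The bottom tray is clearly seen, with its rim corners at (246,122), (333,121), (328,299) and (249,299). The fingers are open and straddle its line.

```bash
python3 - <<'E'
from h import *
p=cur();q=wplane([(246,122),(333.5,121.5),(328.5,298.5),(249,299)],p,72)
print(q);c,y,L=rect(q);print(c,y,L)
print("grip target");plan([*c,64],toolR(y-90))
E
```

```text
[[395.9298 349.7902  72.    ]
 [457.6939 355.1407  72.    ]
 [470.0068 215.2913  72.    ]
 [404.7579 209.657   72.    ]]
[432.0971 282.4698] -85.68188798702445 [ 62.  140.4  65.5 140.4]
grip target
[-0.0, 0.0001, 0.0047, 0.0, -0.0001, -0.1365]
[-0.0, 0.0001, 0.0047, 0.0, -0.0001, -0.1365]
[-0.0, 0.0001, 0.0047, 0.0, -0.0001, -0.1365]
[-0.0, 0.0001, 0.0047, 0.0, -0.0001, -0.1365]
[-0.0001, 0.0001, 0.0047, 0.0, -0.0001, -0.1365]
[-0.0001, 0.0001, 0.0047, 0.0, -0.0001, -0.1365]
[-0.0001, 0.0001, 0.0047, 0.0, -0.0001, -0.1365]
[-0.0001, 0.0, 0.0047, 0.0, -0.0001, -0.1365]
[-0.0001, 0.0, 0.0047, 0.0, -0.0001, -0.1365]
[-0.0001, 0.0, 0.0047, 0.0, -0.0001, -0.1365]
[-0.0001, 0.0, 0.0047, 0.0, -0.0001, -0.1365]
[-0.0001, 0.0, 0.0047, 0.0, -0.0001, -0.1365]
[-0.0001, -0.0, 0.0047, 0.0, -0.0001, -0.1365]
[-0.0001, -0.0, 0.0047, 0.0, -0.0001, -0.1365]
[-0.0001, -0.0, 0.0047, 0.0, -0.0001, -0.1365]
[-0.0001, -0.0, 0.0047, 0.0, -0.0001, -0.1365]
[-0.0001, -0.0001, 0.0047, 0.0, -0.0001, -0.1365]
[-0.0001, -0.0001, 0.0047, 0.0, -0.0001, -0.1365]
[-0.0001, -0.0001, 0.0047, 0.0, -0.0001, -0.1365]
[-0.0, -0.0001, 0.0047, 0.0, -0.0001, -0.1365]
[-0.0, -0.0001, 0.0047, 0.0, -0.0001, -0.1365]
[-0.0, -0.0001, 0.0047, 0.0, -0.0001, -0.1365]
[-0.0, -0.0001, 0.0047, 0.0, -0.0001, -0.1365]
```

```bash
python3 -m jog '[[0,0.0015,0.04,0,0,0,0.0854],[0,0,0.04,0,0,0,0.0854],[0,0,0.03,0,0,0,0.0854],[0,0,0.01,0,0,0,0.0854],[0,0,0,0,0,0,0.075]]' 20
python3 -m jog '[[0,0,0,0,0,0,0.066],[0,0,0,0,0,0,0.058],[0,0,0,0,0,0,0.055],[0,0,0,0,0,0,0.055],[0,0,0,0,0,0,0.055]]' 20
python3 - <<'E'
from h import *
p=cur();im=eyes.capture("wrist");cv2.imwrite("pics/w2.png",im[:,:,::-1]);print(p[0],p[1].as_matrix(),sense()["grip_force"])
E
```

```text
time_s: 1.85
eef_pos: [431.1, 282.9, 52.0]
ee_rot: [-0.0, 0.679, 0.734, -0.001]
force: [0.3, 0.2, 0.2]
grip_width: 0.881
grip_force: 0.0
time_s: 2.35
eef_pos: [432.7, 283.0, 54.1]
ee_rot: [0.001, 0.679, 0.734, 0.001]
force: [-1.5, 1.6, 8.1]
grip_width: 0.723
grip_force: 23.2
[432.6532 282.9858  54.0538] [[-0.0773  0.997   0.0027]
 [ 0.997   0.0773  0.0014]
 [ 0.0012  0.0028 -1.    ]] 23.21033388376236
```

View pics/w2.png

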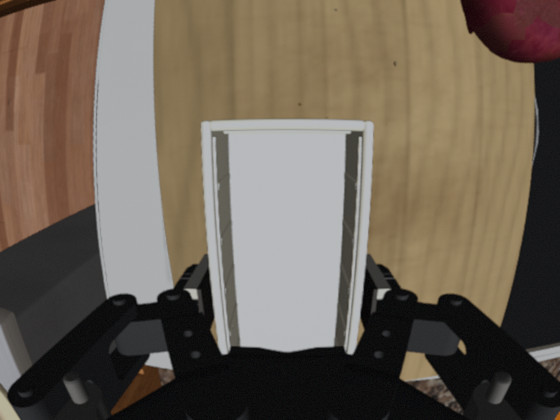

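The tray is gripped with the fingers square on its sides. Its far end rim (tool +x) is at row ~122, with corners (202,124) and (373,124).

```bash
cat >> h.py <<'E'
def endrow(im,pose,rimz,cols=(230,345),rows=(100,160)):
    """outer rim edge row near image top (tool +x end): first strong rise to white in each column"""
    b=im.min(2).astype(float);r=[];cc=[]
    for c in range(*cols,5):
        v=b[rows[0]:rows[1],c-2:c+3].mean(1);i=np.argmax(v>205)
        if i>0: r.append(rows[0]+i-1+(205-v[i-1])/(v[i]-v[i-1]));cc.append(c)
    k=np.polyfit(cc,r,1);uv=[(287,np.median(r))]
    q=wplane(uv,pose,rimz)[0];e=pose[1].inv().apply(q-pose[0])
    print("row",np.round(np.median(r),2),"slope",k[0],"std",np.std(r),"end world",q,"in tool",e);return e
E
python3 - <<'E'
from h import *
im=cv2.imread("pics/w2.png")[:,:,::-1];p=cur();print(p[0])
print(im[110:136,287].min(1))
endrow(im,p,72)
p=(p[0],p[1])
np.savez("bot.npz",p=p[0],q=p[1].as_quat())
E
```

```text
[432.6644 282.9844  54.0616]
[ 86  86  86  86  86  87  86  83  99 149 180 184 182 183 182 183 183 178
 169 154 173 181 176 182 183 183]Traceback (most recent call last):
  File "<stdin>", line 4, in <module>
  File "h.py", line 44, in endrow
    k=np.polyfit(cc,r,1);uv=[(287,np.median(r))]
    raise TypeError("expected non-empty vector for x")
TypeError: expected non-empty vector for x
```

```bash
sed -i 's/205/140/g' h.py; python3 - <<'E'
from h import *
im=cv2.imread("pics/w2.png")[:,:,::-1];p=cur()
e=endrow(im,p,72);np.savez("bot.npz",p=p[0],q=p[1].as_quat(),e=e)
plan([421,-199,160],toolR(-8),start=([432.7,283,174],p[1]))
E
```

```text
row 118.94 slope -0.004823615886255598 std 0.310461428542944 end world [427.7404 352.1883  72.    ] in tool [ 69.3989   0.4896 -17.8541]
[-0.0436, -0.0045, 0.0012, 0.0002, -0.0001, 0.0197]
[-0.0437, -0.0036, 0.0012, 0.0002, -0.0001, 0.0197]
[-0.0437, -0.0027, 0.0012, 0.0002, -0.0001, 0.0197]
[-0.0438, -0.0019, 0.0012, 0.0002, -0.0001, 0.0197]
[-0.0438, -0.001, 0.0012, 0.0002, -0.0001, 0.0197]
[-0.0438, -0.0001, 0.0012, 0.0002, -0.0001, 0.0197]
[-0.0438, 0.0007, 0.0012, 0.0002, -0.0001, 0.0197]
[-0.0438, 0.0016, 0.0013, 0.0002, -0.0001, 0.0197]
[-0.0438, 0.0025, 0.0013, 0.0002, -0.0001, 0.0197]
[-0.0437, 0.0033, 0.0013, 0.0002, -0.0001, 0.0197]
[-0.0436, 0.0042, 0.0013, 0.0002, -0.0001, 0.0197]
```

```bash
python3 -m jog '[[0,0,0,0,0,0,0.0854],[0,0,0,0,0,0,0.0854],[0,0,0,0,0,0,0.0854],[0,0,-0.03,0,0,0,0.0854],[0,0,-0.045,0,0,0,0.0854]]' 20
python3 -m jog '[[0,0,-0.045,0,0,0,0.0854],[-0.044,-0.0045,0,0,0,0.0197,0.0854],[-0.044,-0.0036,0.001,0,0,0.0197,0.0854],[-0.044,-0.0027,0.001,0,0,0.0197,0.0854],[-0.044,-0.002,0.001,0,0,0.0197,0.0854]]'
python3 -m jog '[[-0.044,-0.001,0.001,0,0,0.0197,0.0854],[-0.044,0,0.001,0,0,0.0197,0.0854],[-0.044,0.001,0.001,0,0,0.0197,0.0854],[-0.044,0.0016,0.001,0,0,0.0197,0.0854],[-0.044,0.0025,0.001,0,0,0.0197,0.0854]]'
python3 -m jog '[[-0.044,0.0033,0.001,0,0,0.0197,0.0854],[-0.042,0.0042,0.001,0,0,0.0197,0.0854],[0,0,0,0,0,0,0.0854],[0,0,0,0,0,0,0.0854]]'
python3 - <<'E'
from h import *
p=cur();im=eyes.capture("wrist");cv2.imwrite("pics/w3.png",im[:,:,::-1]);print(p[0],p[1].as_matrix())
E
```

```text
time_s: 2.9
eef_pos: [430.7, 281.8, 126.4]
ee_rot: [-0.001, 0.679, 0.734, -0.002]
force: [0.5, -0.4, 0.5]
grip_width: 1.001
grip_force: 0.0
time_s: 3.4
eef_pos: [427.1, 104.4, 169.4]
ee_rot: [0.0, 0.708, 0.706, 0.0]
force: [1.6, -0.5, -0.6]
grip_width: 1.0
grip_force: 0.0
time_s: 3.9
eef_pos: [422.1, -116.0, 164.5]
ee_rot: [0.0, 0.742, 0.67, 0.0]
force: [1.0, 0.5, -0.0]
grip_width: 0.999
grip_force: 0.0
time_s: 4.3
eef_pos: [420.3, -200.8, 162.1]
ee_rot: [-0.0, 0.755, 0.655, 0.0]
force: [0.5, 1.1, -0.1]
grip_width: 0.998
grip_force: 0.0
[ 420.265  -200.812   162.0748] [[ 0.1408  0.99   -0.0004]
 [ 0.99   -0.1408  0.0006]
 [ 0.0005 -0.0005 -1.    ]]
```

View pics/w3.png

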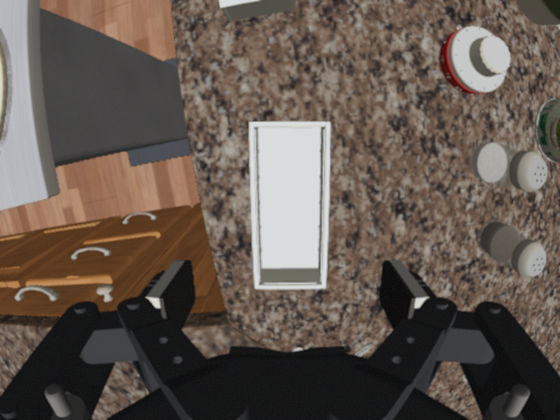

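The upright tray's rim corners are at (249,122), (331,121), (327,289) and (252,290), with the shakers well to the right.

```bash
python3 - <<'E'
from h import *
p=cur();q=wplane([(248.5,121.5),(331,121),(327.5,289.5),(251.5,290)],p,46)
c,y,L=rect(q);print(c,y%180,L)
print("in tool mm",p[1].inv().apply(np.r_[c,26]-p[0]),"yaw turn about tool z",-(np.radians(y%180-90)-np.arctan2(p[1].as_matrix()[1,1],p[1].as_matrix()[0,1])))
E
```

```text
[ 422.892  -200.3254] 82.08329216929893 [ 62.4 141.2  66.  141.2]
in tool mm [ -0.0186   2.5937 136.1538] yaw turn about tool z -0.0016274370118306292
```

```bash
python3 -m jog '[[0,0.0025,0.045,0,0,0,0.0854],[0,0,0.045,0,0,0,0.0854],[0,0,0.036,0,0,0,0.0854],[0,0,0.01,0,0,0,0.0854],[0,0,0,0,0,0,0.075]]' 20
python3 -m jog '[[0,0,0,0,0,0,0.066],[0,0,0,0,0,0,0.058],[0,0,0,0,0,0,0.055],[0,0,0,0,0,0,0.05],[0,0,0,0,0,0,0.05]]' 40
python3 - <<'E'
from h import *
p=cur();im=eyes.capture("wrist");cv2.imwrite("pics/w4.png",im[:,:,::-1]);print(p[0],p[1].as_matrix(),sense()["grip_force"])
e=endrow(im,p,46);np.savez("up.npz",p=p[0],q=p[1].as_quat(),e=e)
E
```

```text
time_s: 4.85
eef_pos: [422.9, -199.8, 26.0]
ee_rot: [-0.001, 0.754, 0.657, -0.0]
force: [0.6, -1.2, 0.0]
grip_width: 0.879
grip_force: 0.0
time_s: 5.35
eef_pos: [424.0, -201.2, 28.3]
ee_rot: [0.002, 0.755, 0.656, 0.0]
force: [-0.9, 2.9, 6.8]
grip_width: 0.72
grip_force: 44.5
[ 423.959  -201.1748   28.2611] [[ 0.1389  0.9903  0.0027]
 [ 0.9903 -0.1389 -0.0019]
 [-0.0016  0.0029 -1.    ]] 44.548505544662476
row 116.3 slope -0.003016643610127002 std 0.35733064882557386 end world [ 434.0661 -131.4666   46.    ] in tool [ 70.4087   0.3783 -17.8473]
```

```bash
python3 -m jog '[[0,0,-0.03,0,0,0,0.05],[0,0,-0.045,0,0,0,0.05],[0,0,-0.03,0,0,0,0.05]]' 40
python3 - <<'E'
from h import *
p=cur();plan([434.9,254.1,125],toolR(4.4),n=12)
E
```

```text
time_s: 5.7
eef_pos: [423.6, -201.1, 135.1]
ee_rot: [0.002, 0.755, 0.656, 0.0]
force: [1.4, -0.4, -1.5]
grip_width: 0.717
grip_force: 44.9
[0.0377, -0.0043, 0.0007, 0.0003, 0.0002, -0.018]
[0.0378, -0.0037, 0.0007, 0.0003, 0.0002, -0.018]
[0.0378, -0.003, 0.0008, 0.0003, 0.0002, -0.018]
[0.0379, -0.0023, 0.0008, 0.0003, 0.0002, -0.018]
[0.0379, -0.0016, 0.0008, 0.0003, 0.0002, -0.018]
[0.0379, -0.0009, 0.0008, 0.0003, 0.0002, -0.018]
[0.0379, -0.0003, 0.0008, 0.0003, 0.0002, -0.018]
[0.0379, 0.0004, 0.0008, 0.0003, 0.0002, -0.018]
[0.0379, 0.0011, 0.0008, 0.0003, 0.0002, -0.018]
[0.0379, 0.0018, 0.0008, 0.0003, 0.0002, -0.018]
[0.0379, 0.0025, 0.0008, 0.0003, 0.0002, -0.018]
[0.0378, 0.0032, 0.0008, 0.0003, 0.0002, -0.018]
```

```bash
python3 -m jog '[[0.025,-0.004,0,0,0,-0.018,0.05],[0.038,-0.004,0.001,0,0,-0.018,0.05],[0.038,-0.003,0.001,0,0,-0.018,0.05],[0.038,-0.0023,0.001,0,0,-0.018,0.05],[0.038,-0.0016,0.001,0,0,-0.018,0.05]]'
python3 -m jog '[[0.038,-0.001,0,0,0,-0.018,0.05],[0.038,0,0.001,0,0,-0.018,0.05],[0.038,0.0004,0.001,0,0,-0.018,0.05],[0.038,0.001,0.001,0,0,-0.018,0.05],[0.038,0.002,0.001,0,0,-0.018,0.05]]'
python3 -m jog '[[0.038,0.0025,0,0,0,-0.018,0.05],[0.035,0.003,0.001,0,0,-0.018,0.05],[0.015,0,0,0,0,0,0.05],[0,0,0,0,0,0,0.05],[0,0,0,0,0,0,0.05]]'
cat > res.py <<'E'
from h import *
import sys
def res(p,yaw,lean=0):
    c=cur();r=toolR(yaw,lean);print("now",c[0],"to go, tool mm",c[1].inv().apply(np.array(p)-c[0]),"rot",(c[1].inv()*r).as_rotvec(),"F",sense()["force"],"grip",sense()["grip_force"],sense()["grip_width"],"t",sense()["time_s"])
a=list(map(float,sys.argv[1:]));res(a[:3],*a[3:])
E
python3 res.py 434.9 254.1 110 4.4
```

```text
time_s: 6.2
eef_pos: [426.2, -21.7, 128.6]
ee_rot: [0.001, 0.724, 0.69, 0.001]
force: [0.2, -1.4, -1.1]
grip_width: 0.722
grip_force: 44.9
time_s: 6.7
eef_pos: [431.2, 168.7, 124.7]
ee_rot: [0.001, 0.692, 0.722, 0.001]
force: [1.4, 0.3, -1.2]
grip_width: 0.718
grip_force: 44.8
time_s: 7.2
eef_pos: [431.9, 254.8, 123.0]
ee_rot: [0.0, 0.679, 0.734, 0.0]
force: [-0.5, -0.5, -1.5]
grip_width: 0.721
grip_force: 44.8
now [431.9229 254.8195 123.0301] to go, tool mm [-0.9462  2.8992 13.0332] rot [ 0.0011 -0.     -0.    ] F [-0.4774 -0.5092 -1.4823] grip 44.80932354927063 0.7207723280872261 t 7.2
```

```bash
python3 -m jog '[[-0.001,0.003,0.013,0.001,0,0,0.05],[0,0,0,0,0,0,0.05],[0,0,0,0,0,0,0.05]]'; python3 res.py 434.9 254.1 94.3 4.4;python3 - <<'E'
from h import *
p=cur();im=eyes.capture("wrist");cv2.imwrite("pics/w5.png",im[:,:,::-1])
e=endrow(im,p,p[0][2]+17.8,rows=(105,160))
# predicted lower-lip outer corners
c=np.array([432.66,282.98,0])+(-.6)*np.array([-.0773,.997,0])
ex=np.array([-.0773,.997,0]);ey=np.array([.997,.0773,0])
print(wproj(np.array([c+70*ex+31*ey,c+70*ex-31*ey])+[0,0,72],p))
E
```

```text
time_s: 7.5
eef_pos: [435.0, 253.6, 108.9]
ee_rot: [-0.001, 0.68, 0.733, -0.001]
force: [0.4, 0.6, -1.2]
grip_width: 0.718
grip_force: 44.8
now [434.9551 253.5625 108.8606] to go, tool mm [ 0.5444  0.0154 14.5604] rot [-0.0021  0.0003 -0.0017] F [ 0.3918  0.5924 -1.1521] grip 44.77361798286438 0.7183433254507371 t 7.5
row 117.16 slope -0.004534416452804373 std 0.2388049994109816 end world [430.2253 323.4336 126.6606] in tool [ 70.0238   0.487  -17.8216]
[[346.0018  66.1806]
 [225.7531  66.5033]]
```

View pics/w5.png

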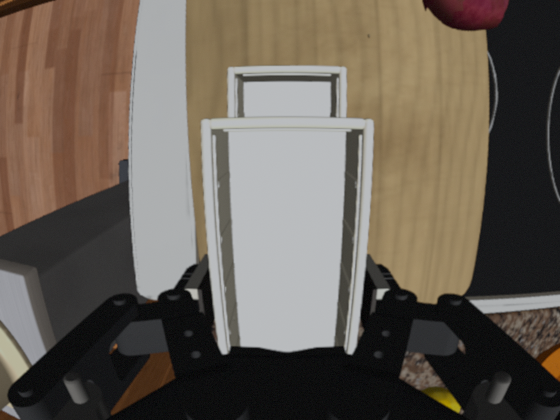

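The held tray's rim runs from (202,122) to (373,122). The bottom tray's end behind it is at (228,67)-(346,67), centred on the same column (287).

```bash
python3 - <<'E'
from h import *
p=cur();im=cv2.imread("pics/w5.png")[:,:,::-1]
print(im[60:80,287].min(1))
a=endrow(im,p,72,cols=(240,335),rows=(50,95));b=endrow(im,p,p[0][2]+17.8,rows=(105,160));print(a-b)
for r in (69,100,): # side edges lower tray
    v=im[r,200:380].min(1);print(r,200+np.where(v>140)[0][[0,-1]])
for r in (124,):
    v=im[r,180:400].min(1);print(r,180+np.where(v>140)[0][[0,-1]])
E
```

```text
[ 88  88  90  87  87 125 178 186 185 185 182 166 147 171 174 109  54  55
  56  54]
row 65.38 slope -0.008685581158581365 std 0.3450895681108314 end world [427.9892 352.1429  72.    ] in tool [98.6225  0.4389 37.1334]
row 117.16 slope -0.004534416452804373 std 0.2388049994109816 end world [430.2724 323.6422 126.946 ] in tool [ 70.0241   0.487  -17.8093]
[28.5984 -0.048  54.9426]
69 [228 346]
100 [228 346]
124 [180 373]
```

```bash
python3 -m jog '[[0.0005,0,0.006,0,0,0,0.05],[0,0,0.004,0,0,0,0.05],[0,0,0.003,0,0,0,0.05],[0,0,0.001,0,0,0,0.05],[0,0,0.001,0,0,0,0.05]]'; python3 res.py 434.9 254.1 94.3 4.4
```

```text
time_s: 8.05
eef_pos: [434.9, 254.8, 94.2]
ee_rot: [-0.0, 0.68, 0.734, -0.0]
force: [-0.4, 0.6, -1.6]
grip_width: 0.714
grip_force: 44.8
now [434.8959 254.8246  94.1918] to go, tool mm [-0.7228 -0.0512 -0.1082] rot [-0.001   0.     -0.0005] F [-0.3714  0.5621 -1.6205] grip 44.773669838905334 0.7141631336375509 t 8.05
```

```bash
python3 -m jog '[[0,0,0.001,0,0,0,0.05],[0,0,0.001,0,0,0,0.05],[0,0,0,0,0,0,0.05]]'; python3 res.py 434.9 254.1 94.3 4.4
```

```text
time_s: 8.35
eef_pos: [435.0, 254.9, 94.0]
ee_rot: [-0.0, 0.68, 0.734, -0.0]
force: [-6.4, -2.0, 16.3]
grip_width: 0.719
grip_force: 47.0
now [435.0397 254.8718  93.9611] to go, tool mm [-0.7589 -0.1984 -0.3389] rot [-0.0001  0.     -0.0002] F [-6.4354 -1.969  16.3312] grip 46.96217715740204 0.7193715092606618 t 8.35
```

```bash
python3 -m jog '[[0,0,-0.0015,0,0,0,0.06],[0,0,0,0,0,0,0.0854],[0,0,0,0,0,0,0.0854],[0,0,0,0,0,0,0.0854],[0,0,-0.03,0,0,0,0.0854]]'; python3 -m jog '[[0,0,-0.045,0,0,0,0.0854],[-0.03,0,-0.005,0,0,0,0.0854],[-0.045,0,0,0,0,0.014,0.0854],[-0.045,0,0,0,0,0.014,0.0854],[-0.045,0,0,0,0,0.014,0.0854]]';python3 -m jog '[[-0.045,0,0,0,0,0.014,0.0854],[0,0,0,0,0,0.014,0.0854],[0,0,0,0,0,0,0.0854]]'
python3 res.py 420 41.7 170 0.3; python3 - <<'E'
from h import *
p=cur();im=eyes.capture("wrist");cv2.imwrite("pics/w6.png",im[:,:,::-1])
m=(im.min(2)>140).astype(np.uint8);m=cv2.morphologyEx(m,cv2.MORPH_OPEN,np.ones((5,5)))
for c in cv2.findContours(m,0,2)[0]:
    if cv2.contourArea(c)>3000: print(cv2.contourArea(c),cv2.boundingRect(c))
E
```

```text
time_s: 8.85
eef_pos: [433.2, 254.2, 121.3]
ee_rot: [-0.002, 0.68, 0.733, -0.003]
force: [0.5, -0.6, 0.2]
grip_width: 1.001
grip_force: 0.0
time_s: 9.35
eef_pos: [445.5, 88.6, 173.9]
ee_rot: [-0.0, 0.695, 0.719, -0.0]
force: [0.1, -0.7, 0.2]
grip_width: 0.999
grip_force: 0.0
time_s: 9.65
eef_pos: [447.2, 44.6, 173.7]
ee_rot: [-0.0, 0.706, 0.709, -0.0]
force: [-0.0, 0.0, 0.5]
grip_width: 0.998
grip_force: 0.0
now [447.2255  44.597  173.7477] to go, tool mm [ -2.7898 -27.2326   3.7776] rot [-0.0011 -0.0001 -0.0013] F [-0.0251  0.0423  0.4849] grip 0.0 0.9978108716555758 t 9.65
11293.0 (216, 125, 78, 159)
8814.0 (0, 104, 66, 228)
9635.0 (143, 0, 417, 103)
```

View pics/w6.png

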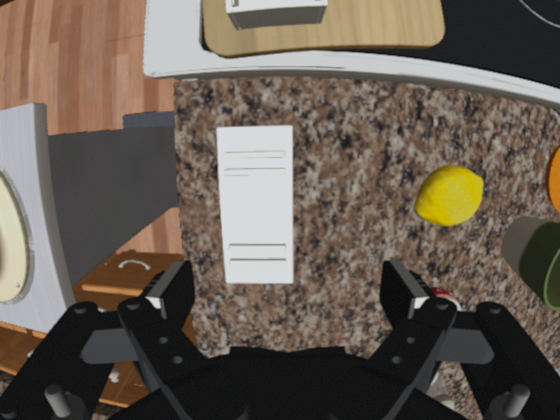

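The upside-down tray lies at (217,127), (292,125), (292,283) and (225,283), with its ribs visible. Next is the leaning grasp near its -y end.

```bash
python3 - <<'E'
from h import *
p=cur();q=wplane([(217,127),(292.5,125.5),(292.5,283.5),(224.5,283.5)],p,40)
c,y,L=rect(q);y%=180;print(c,y,L)
d=np.array([np.cos(np.radians(y)),np.sin(np.radians(y)),0])
g=np.array([*c,27])-52*d;r=toolR(y-90,45);z=r.as_matrix()[:,2];t=g+8*z;print("TCP grasp",t,"pre",t-80*z,"yaw",y-90)
plan(t-80*z,r)
E
```

```text
[420.9701  41.7771] 90.39199027645097 [ 61.8 140.4  63.2 141.2]
TCP grasp [421.2871  -4.5649  21.3431] pre [421.6741 -61.1321  77.9117] yaw 0.3919902764509686
[-0.0177, -0.0043, 0.016, -0.0001, 0.1309, -0.0002]
[-0.0197, -0.0043, 0.0135, -0.0001, 0.1309, -0.0002]
[-0.0213, -0.0043, 0.0108, -0.0001, 0.1309, -0.0002]
[-0.0225, -0.0043, 0.008, -0.0001, 0.1309, -0.0002]
[-0.0233, -0.0044, 0.005, -0.0001, 0.1309, -0.0002]
[-0.0238, -0.0044, 0.0019, -0.0001, 0.1309, -0.0002]
```

```bash
python3 -m jog '[[-0.018,-0.0043,0.016,0,0.131,0,0.0854],[-0.02,-0.0043,0.0135,0,0.131,0,0.0854],[-0.021,-0.0043,0.011,0,0.131,0,0.0854],[-0.0225,-0.0043,0.008,0,0.131,0,0.0854],[-0.023,-0.0044,0.005,0,0.131,0,0.0854]]' 30; python3 -m jog '[[-0.024,-0.0044,0.002,0,0.131,0,0.0854],[0,0,0,0,0,0,0.0854],[0,0,0,0,0,0,0.0854]]'
python3 res.py 421.3 -4.6 21.3 0.4 45
```

```text
time_s: 10.2
eef_pos: [426.4, -43.3, 93.8]
ee_rot: [-0.229, 0.666, 0.672, 0.229]
force: [1.3, 0.4, 0.1]
grip_width: 1.002
grip_force: 0.0
time_s: 10.5
eef_pos: [421.9, -60.7, 77.3]
ee_rot: [-0.272, 0.651, 0.655, 0.269]
force: [-0.8, 0.5, 0.4]
grip_width: 1.003
grip_force: 0.0
now [421.87   -60.6789  77.3264] to go, tool mm [ 0.0062 -0.0345 79.2724] rot [-0.0018 -0.0004 -0.0017] F [-0.8182  0.4514  0.398 ] grip 0.0 1.0031860350729835 t 10.5
```

```bash
python3 -m jog '[[0,0,0.04,0,0,0,0.0854],[0,0,0.03,0,0,0,0.0854],[0,0,0.009,0,0,0,0.0854],[0,0,0,0,0,0,0.075],[0,0,0,0,0,0,0.066]]' 20; python3 -m jog '[[0,0,0,0,0,0,0.058],[0,0,0,0,0,0,0.055],[0,0,0,0,0,0,0.05],[0,0,0,0,0,0,0.05],[0,0,0,0,0,0,0.05]]' 60
python3 res.py 421.3 -4.6 21.3 0.4 45
python3 - <<'E'
from h import *
p,r=cur();print("A",p);a=plan([421,-60,160],toolR(.4,0),start=(p+[0,0,20],r));print("B");plan([421,-110,135],toolR(.4,-45),start=a)
E
```

```text
time_s: 11.0
eef_pos: [422.2, -6.0, 23.0]
ee_rot: [-0.271, 0.651, 0.656, 0.269]
force: [-1.2, 0.1, 1.6]
grip_width: 0.772
grip_force: 0.0
time_s: 11.5
eef_pos: [422.2, -6.5, 23.2]
ee_rot: [-0.271, 0.651, 0.655, 0.27]
force: [0.5, -0.2, 6.0]
grip_width: 0.718
grip_force: 65.4
now [422.235   -6.5131  23.216 ] to go, tool mm [ 0.003  -0.9271  2.7103] rot [ 0.002   0.0002 -0.0001] F [ 0.5439 -0.1552  5.9811] grip 65.39037108421326 0.7180526839659849 t 11.5
A [422.235   -6.5131  23.216 ]
[0.0075, -0.0002, -0.0201, 0.0003, -0.1309, -0.0001]
[0.0048, -0.0002, -0.0209, 0.0003, -0.1309, -0.0001]
[0.002, -0.0002, -0.0213, 0.0003, -0.1309, -0.0001]
[-0.0008, -0.0002, -0.0214, 0.0003, -0.1309, -0.0001]
[-0.0036, -0.0003, -0.0211, 0.0003, -0.1309, -0.0001]
[-0.0063, -0.0003, -0.0205, 0.0003, -0.1309, -0.0001]
B
[-0.0083, -0.0001, 0.0042, 0.0, -0.1309, 0.0]
[-0.0077, -0.0001, 0.0052, 0.0, -0.1309, 0.0]
[-0.007, -0.0001, 0.0062, 0.0, -0.1309, 0.0]
[-0.0061, -0.0001, 0.007, 0.0, -0.1309, 0.0]
[-0.0051, -0.0001, 0.0078, 0.0, -0.1309, 0.0]
[-0.0041, -0.0001, 0.0084, 0.0, -0.1309, 0.0]
```

```bash
python3 -m jog '[[0.014,0,-0.014,0,0,0,0.05],[0.0075,0,-0.02,0,-0.131,0,0.05],[0.005,0,-0.021,0,-0.131,0,0.05],[0.002,0,-0.021,0,-0.131,0,0.05],[-0.001,0,-0.021,0,-0.131,0,0.05]]' 60; python3 -m jog '[[-0.0036,0,-0.021,0,-0.131,0,0.05],[-0.006,0,-0.0205,0,-0.131,0,0.05],[-0.008,0,0.004,0,-0.131,0,0.05],[-0.008,0,0.005,0,-0.131,0,0.05],[-0.007,0,0.006,0,-0.131,0,0.05]]';  python3 -m jog '[[-0.006,0,0.007,0,-0.131,0,0.05],[-0.005,0,0.008,0,-0.131,0,0.05],[-0.004,0,0.0085,0,-0.131,0,0.05],[0,0,0,0,0,0,0.05],[0,0,0,0,0,0,0.05]]'
python3 res.py 421 -110 120 0.4 -45
```

```text
time_s: 12.0
eef_pos: [422.2, -42.4, 121.3]
ee_rot: [-0.089, 0.7, 0.703, 0.09]
force: [0.5, 0.6, -1.8]
grip_width: 0.717
grip_force: 65.4
time_s: 12.5
eef_pos: [422.7, -84.3, 147.8]
ee_rot: [0.142, 0.691, 0.695, -0.139]
force: [-1.0, -0.9, -2.0]
grip_width: 0.716
grip_force: 65.4
time_s: 13.0
eef_pos: [422.4, -108.3, 133.6]
ee_rot: [0.27, 0.652, 0.656, -0.269]
force: [-0.4, 0.0, -1.0]
grip_width: 0.715
grip_force: 65.5
now [ 422.3776 -108.2666  133.6118] to go, tool mm [ 8.3791 -1.3803 10.866 ] rot [-0.0013 -0.0024 -0.0006] F [-0.4014  0.006  -1.0193] grip 65.502769947052 0.7146265583750491 t 13.0
```

```bash
python3 -m jog '[[0.006,0,0.006,0,0,0,0.05],[0.0035,0,0.0035,0,0,0,0.05],[0.001,0,0.001,0,0,0,0.05],[0,0,0,0,0,0,0.05]]';python3 -m jog '[[0.0007,0,0.0007,0,0,0,0.05],[0,0,0,0,0,0,0.05]]'; python3 res.py 422.3 -108.3 118.3 0.4 -45
```

```text
time_s: 13.4
eef_pos: [422.1, -108.5, 118.3]
ee_rot: [0.271, 0.651, 0.655, -0.27]
force: [-1.5, -0.3, -0.4]
grip_width: 0.715
grip_force: 65.7
time_s: 13.6
eef_pos: [422.2, -108.5, 118.2]
ee_rot: [0.272, 0.651, 0.655, -0.271]
force: [-3.3, 1.8, 7.5]
grip_width: 0.709
grip_force: 66.7
now [ 422.1928 -108.5479  118.1872] to go, tool mm [ 0.0946  0.1086 -0.2548] rot [-0.0012  0.002  -0.0005] F [-3.2617  1.7606  7.5216] grip 66.6527259349823 0.7094837771081851 t 13.6
```

```bash
python3 -m jog '[[0,0,0,0,0,0,0.066],[0,0,0,0,0,0,0.0854],[0,0,0,0,0,0,0.0854],[0,0,0,0,0,0,0.0854],[0,0,-0.03,0,0,0,0.0854]]';python3 -m jog '[[0,0,-0.04,0,0,0,0.0854],[0,0,-0.02,0,0,0,0.0854]]'; python3 - <<'E'
from h import *
a=plan([422.2,-105,225],toolR(.4,0));print();plan([422.2,-167,180],toolR(.4,45),start=a)
im=eyes.capture("wrist");cv2.imwrite("pics/w7.png",im[:,:,::-1])
E
```

```text
time_s: 14.1
eef_pos: [420.9, -87.9, 137.1]
ee_rot: [0.269, 0.651, 0.655, -0.272]
force: [0.6, -0.6, -0.6]
grip_width: 0.998
grip_force: 0.0
time_s: 14.3
eef_pos: [422.2, -43.2, 182.6]
ee_rot: [0.272, 0.651, 0.655, -0.269]
force: [0.4, -0.9, -0.2]
grip_width: 1.001
grip_force: 0.0
[-0.0123, -0.0001, 0.0023, 0.0002, 0.1309, -0.0]
[-0.0125, -0.0001, 0.0007, 0.0002, 0.1309, -0.0]
[-0.0124, -0.0001, -0.001, 0.0002, 0.1309, -0.0]
[-0.0122, -0.0001, -0.0026, 0.0002, 0.1309, -0.0]
[-0.0118, -0.0001, -0.0042, 0.0002, 0.1309, -0.0]
[-0.0111, -0.0001, -0.0057, 0.0002, 0.1309, -0.0]

[-0.0103, -0.0001, 0.0075, -0.0, 0.1309, 0.0]
[-0.0112, -0.0001, 0.0061, -0.0, 0.1309, 0.0]
[-0.0119, -0.0001, 0.0046, -0.0, 0.1309, 0.0]
[-0.0124, -0.0001, 0.003, -0.0, 0.1309, 0.0]
[-0.0127, -0.0001, 0.0013, -0.0, 0.1309, 0.0]
[-0.0128, -0.0001, -0.0003, -0.0, 0.1309, 0.0]
```

```bash
python3 -m jog '[[-0.012,0,-0.005,0,0.131,0,0.0854],[-0.0125,0,-0.004,0,0.131,0,0.0854],[-0.0125,0,-0.002,0,0.131,0,0.0854],[-0.012,0,-0.002,0,0.131,0,0.0854],[-0.012,0,-0.002,0,0.131,0,0.0854]]';python3 -m jog '[[-0.011,0,-0.002,0,0.131,0,0.0854],[-0.0103,0,0.0075,0,0.131,0,0.0854],[-0.011,0,0.006,0,0.131,0,0.0854],[-0.012,0,0.0045,0,0.131,0,0.0854],[-0.0125,0,0.003,0,0.131,0,0.0854]]';python3 -m jog '[[-0.0127,0,0.001,0,0.131,0,0.0854],[-0.0128,0,0,0,0.131,0,0.0854],[0,0,0,0,0,0,0.0854],[0,0,0,0,0,0,0.0854]]';python3 res.py 422.2 -167 180 0.4 45; python3 - <<'E'
from h import *
for n in("scene","wrist"): im=eyes.capture(n);cv2.imwrite(f"pics/{n}8.png",im[:,:,::-1])
a=cv2.imread("pics/scene8.png")[130:410,140:340];b=cv2.imread("pics/wrist8.png")
cv2.imwrite("pics/c8.png",np.hstack([cv2.resize(a,(300,420)),b[:,60:560]]))
E
```

```text
time_s: 14.85
eef_pos: [422.2, -88.9, 223.8]
ee_rot: [0.046, 0.703, 0.708, -0.044]
force: [1.0, 0.3, -0.1]
grip_width: 1.0
grip_force: 0.0
time_s: 15.35
eef_pos: [422.1, -141.3, 196.3]
ee_rot: [-0.185, 0.681, 0.684, 0.184]
force: [-0.3, 1.0, -0.2]
grip_width: 1.0
grip_force: 0.0
time_s: 15.75
eef_pos: [422.2, -161.2, 180.9]
ee_rot: [-0.272, 0.652, 0.655, 0.269]
force: [-0.1, 0.1, 0.4]
grip_width: 1.004
grip_force: 0.0
now [ 422.1795 -161.1581  180.9159] to go, tool mm [-4.7787 -0.0054 -3.4829] rot [-0.0004  0.0001 -0.0034] F [-0.0723  0.1325  0.3947] grip 0.0 1.0036599624409386 t 15.75
```

View pics/c8.png

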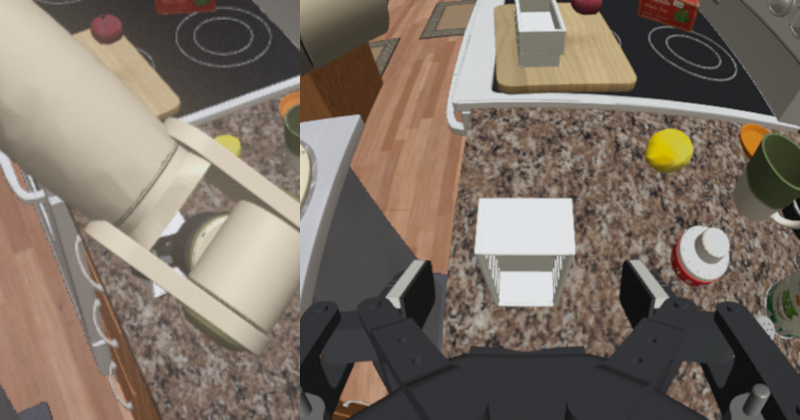

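The tray is standing on its end, open side facing the gripper. Its top face is at wrist pixels about (238,199), (333,200), (331,254) and (241,251), and the two-tray stack on the board looks level.

```bash
python3 - <<'E'
from h import *
p=cur();q=wplane([(237.5,199),(333.5,200),(331,254),(241,251)],p,140);print(q)
c=q.mean(0);t=np.array([c[0],c[1],122])+8*toolR(.4,45).as_matrix()[:,2];print(c,t,p[1].inv().apply(t-p[0]))
E
```

```text
[[ 389.3798  -92.0287  140.    ]
 [ 453.2713  -92.3794  140.    ]
 [ 449.4304 -130.9436  140.    ]
 [ 394.534  -129.3678  140.    ]]
[ 421.6539 -111.1799  140.    ] [ 421.6144 -105.5232  116.3431] [-7.5605 -0.4878 85.3213]
```

```bash
python3 -m jog '[[-0.007,0,0.04,0,0,0,0.0854],[0,0,0.036,0,0,0,0.0854],[0,0,0.01,0,0,0,0.0854],[0,0,0,0,0,0,0.075],[0,0,0,0,0,0,0.066]]' 20; python3 -m jog '[[0,0,0,0,0,0,0.058],[0,0,0,0,0,0,0.055],[0,0,0,0,0,0,0.05],[0,0,0,0,0,0,0.05],[0,0,0,0,0,0,0.05]]' 60
python3 res.py 421.6 -105.5 116.3 0.4 45
python3 - <<'E'
from h import *
p,r=cur();a=plan([422,-110,145],toolR(.4,0),start=(p+[0,0,10],r));print("B");plan([422,-110,60],toolR(.4,-45),start=a)
E
```

```text
time_s: 16.35
eef_pos: [422.7, -105.7, 117.1]
ee_rot: [-0.271, 0.651, 0.656, 0.269]
force: [-0.0, 0.2, 0.5]
grip_width: 0.773
grip_force: 0.2
time_s: 16.85
eef_pos: [422.6, -106.2, 117.3]
ee_rot: [-0.271, 0.651, 0.655, 0.27]
force: [-2.4, -2.2, 6.0]
grip_width: 0.721
grip_force: 63.9
now [ 422.5807 -106.1622  117.2815] to go, tool mm [-0.2197 -0.978   1.1658] rot [ 0.0017  0.0012 -0.0002] F [-2.3727 -2.2076  5.9756] grip 63.914008140563965 0.7207449219231001 t 16.85
[0.0016, -0.0001, -0.0025, 0.0003, -0.1307, -0.0001]
[0.0013, -0.0001, -0.0027, 0.0003, -0.1307, -0.0001]
[0.0009, -0.0001, -0.0029, 0.0003, -0.1307, -0.0001]
[0.0005, -0.0001, -0.003, 0.0003, -0.1307, -0.0001]
[0.0001, -0.0001, -0.003, 0.0003, -0.1307, -0.0001]
[-0.0002, -0.0001, -0.003, 0.0003, -0.1307, -0.0001]
B
[0.0, 0.0, 0.0142, 0.0, -0.1309, 0.0]
[0.0018, 0.0, 0.014, 0.0, -0.1309, 0.0]
[0.0037, 0.0, 0.0137, 0.0, -0.1309, 0.0]
[0.0054, 0.0, 0.0131, 0.0, -0.1309, 0.0]
[0.0071, 0.0, 0.0123, 0.0, -0.1309, 0.0]
[0.0086, 0.0, 0.0112, 0.0, -0.1309, 0.0]
```

```bash
python3 -m jog '[[0.007,0,-0.007,0,0,0,0.05],[0.0016,0,-0.0025,0,-0.131,0,0.05],[0.0013,0,-0.003,0,-0.131,0,0.05],[0.001,0,-0.003,0,-0.131,0,0.05],[0.0005,0,-0.003,0,-0.131,0,0.05]]' 60; python3 -m jog '[[0,0,-0.003,0,-0.131,0,0.05],[0,0,-0.003,0,-0.131,0,0.05],[0,0,0.014,0,-0.131,0,0.05],[0.002,0,0.014,0,-0.131,0,0.05],[0.004,0,0.0137,0,-0.131,0,0.05]]';  python3 -m jog '[[0.0055,0,0.013,0,-0.131,0,0.05],[0.007,0,0.0123,0,-0.131,0,0.05],[0.0086,0,0.011,0,-0.131,0,0.05],[0,0,0,0,0,0,0.05],[0,0,0,0,0,0,0.05]]'
python3 res.py 422 -110 20.3 0.4 -45
```

```text
time_s: 17.35
eef_pos: [422.7, -108.6, 139.7]
ee_rot: [-0.09, 0.7, 0.703, 0.09]
force: [-0.0, 0.1, -1.9]
grip_width: 0.718
grip_force: 65.1
time_s: 17.85
eef_pos: [422.8, -108.8, 103.3]
ee_rot: [0.14, 0.692, 0.695, -0.137]
force: [-1.0, -0.8, -1.3]
grip_width: 0.72
grip_force: 65.3
time_s: 18.35
eef_pos: [421.4, -107.9, 63.4]
ee_rot: [0.256, 0.657, 0.66, -0.26]
force: [-0.1, -0.3, -1.8]
grip_width: 0.725
grip_force: 65.5
now [ 421.3917 -107.8935   63.4442] to go, tool mm [27.7347  0.8867 33.1093] rot [-0.0076 -0.0393  0.0016] F [-0.1415 -0.3038 -1.8051] grip 65.47299385070801 0.7249962365183651 t 18.35
```

```bash
python3 -m jog '[[0.014,0,0.014,-0.008,-0.039,0,0.05],[0.01,0,0.01,0,0,0,0.05],[0.004,0,0.004,0,0,0,0.05],[0,0,0,0,0,0,0.05],[0,0,0,0,0,0,0.05]]';python3 res.py 422 -110 20.3 0.4 -45
```

```text
time_s: 18.85
eef_pos: [421.3, -107.8, 24.5]
ee_rot: [0.273, 0.651, 0.655, -0.27]
force: [-0.3, -0.3, -0.8]
grip_width: 0.722
grip_force: 65.5
now [ 421.3259 -107.779    24.4643] to go, tool mm [1.3798 0.6533 4.5164] rot [ 0.0009  0.0019 -0.0008] F [-0.3011 -0.321  -0.829 ] grip 65.47342658042908 0.7223006321978388 t 18.85
```

```bash
python3 -m jog '[[0.002,0,0.002,0,0,0,0.05],[0.001,0,0.001,0,0,0,0.05],[0,0,0,0,0,0,0.05]]';python3 -m jog '[[0.0006,0,0.0006,0,0,0,0.05],[0,0,0,0,0,0,0.05]]'; python3 res.py 422 -110 20.3 0.4 -45
```

```text
time_s: 19.15
eef_pos: [421.3, -107.5, 20.8]
ee_rot: [0.274, 0.65, 0.655, -0.271]
force: [-2.2, 5.8, 16.7]
grip_width: 0.715
grip_force: 67.5
time_s: 19.35
eef_pos: [421.3, -107.5, 20.8]
ee_rot: [0.274, 0.65, 0.655, -0.271]
force: [-5.7, 12.8, 27.6]
grip_width: 0.715
grip_force: 68.8
now [ 421.3373 -107.5012   20.7976] to go, tool mm [-1.4035  0.6418  2.1329] rot [ 0.0018  0.0069 -0.0002] F [-5.6777 12.7546 27.5926] grip 68.7547516822815 0.7152848615169942 t 19.35
```

```bash
python3 -m jog '[[-0.0008,0,-0.0008,0,0,0,0.066],[0,0,0,0,0,0,0.0854],[0,0,0,0,0,0,0.0854],[0,0,0,0,0,0,0.0854],[0,0,-0.03,0,0,0,0.0854]]';python3 -m jog '[[0,0,-0.04,0,0,0,0.0854],[0,0,-0.03,0,0,0,0.0854]]'; python3 - <<'E'
from h import *
p=cur();print(p[0]);a=plan([421.5,-155,162],toolR(.4,0))
E
```

```text
time_s: 19.85
eef_pos: [419.4, -87.0, 39.2]
ee_rot: [0.27, 0.651, 0.655, -0.272]
force: [0.2, 0.5, 0.7]
grip_width: 1.005
grip_force: 0.0
time_s: 20.05
eef_pos: [420.1, -35.2, 91.0]
ee_rot: [0.272, 0.65, 0.656, -0.27]
force: [0.1, 0.5, 0.1]
grip_width: 0.998
grip_force: 0.0
[420.1382 -35.2416  90.9609]
[-0.0225, 0.0001, 0.0058, -0.0, 0.1312, 0.0002]
[-0.023, 0.0001, 0.0028, -0.0, 0.1312, 0.0002]
[-0.0232, 0.0001, -0.0002, -0.0, 0.1312, 0.0002]
[-0.023, 0.0001, -0.0033, -0.0, 0.1312, 0.0002]
[-0.0223, 0.0001, -0.0063, -0.0, 0.1312, 0.0002]
[-0.0213, 0.0001, -0.0091, -0.0, 0.1312, 0.0002]
```

```bash
python3 -m jog '[[-0.0225,0,0.006,0,0.131,0,0.0854],[-0.023,0,0.003,0,0.131,0,0.0854],[-0.023,0,0,0,0.131,0,0.0854],[-0.023,0,-0.003,0,0.131,0,0.0854],[-0.022,0,-0.006,0,0.131,0,0.0854]]';python3 -m jog '[[-0.021,0,-0.009,0,0.131,0,0.0854],[0,0,0,0,0,0,0.0854],[0,0,0,0,0,0,0.0854]]'; python3 res.py 421.5 -155 162 .4
python3 - <<'E'
from h import *
p=cur();im=eyes.capture("wrist");cv2.imwrite("pics/w9.png",im[:,:,::-1])
m=(im.min(2)>140).astype(np.uint8);m=cv2.morphologyEx(m,cv2.MORPH_OPEN,np.ones((3,3)))
for c in cv2.findContours(m,0,2)[0]:
    if cv2.contourArea(c)>5000:
        a=cv2.approxPolyDP(c,8,True)[:,0];print(cv2.contourArea(c),a.tolist())
        if len(a)==4:
            q=wplane(a+.0,p,46);cc,y,L=rect(q);print(cc,y%180,L,"tool",p[1].inv().apply(np.r_[cc,26]-p[0]))
E
```

```text
time_s: 20.55
eef_pos: [420.0, -127.7, 144.5]
ee_rot: [0.061, 0.702, 0.706, -0.066]
force: [-0.0, 1.1, -0.7]
grip_width: 1.002
grip_force: 0.0
time_s: 20.85
eef_pos: [419.7, -146.9, 156.2]
ee_rot: [0.016, 0.706, 0.707, -0.023]
force: [-0.4, 0.1, 0.2]
grip_width: 1.001
grip_force: 0.0
now [ 419.6851 -146.9359  156.1658] to go, tool mm [-8.3755  1.7449 -5.4007] rot [-0.0102  0.0548 -0.0053] F [-0.4332  0.1482  0.1791] grip 0.0 1.001422679541643 t 20.85
13322.0 [[249, 123], [253, 289], [323, 291], [333, 125]]
[ 420.9955 -153.6826] 89.3004513279363 [138.2  60.3 138.6  61.2] tool [  0.3993   2.6034 130.3205]
6457.0 [[0, 0], [20, 62], [0, 146], [0, 204], [49, 203], [40, 0]]
```

```bash
python3 -m jog '[[-0.007,0.0015,0.01,-0.01,0.055,0,0.0854],[0,0,0.03,0,0,0,0.0854],[0,0,0,0,0,0,0.0854],[0,0,0,0,0,0,0.0854]]'; python3 res.py 421.3 -154 26 0
```

```text
time_s: 21.3
eef_pos: [421.5, -152.6, 116.8]
ee_rot: [-0.001, 0.705, 0.709, 0.0]
force: [0.7, 0.2, 0.6]
grip_width: 1.0
grip_force: 0.0
now [ 421.4713 -152.6253  116.8175] to go, tool mm [-1.4965 -0.0921 90.8156] rot [-0.001  -0.0013  0.0061] F [0.705  0.2085 0.5557] grip 0.0 0.9995011316172614 t 21.3
```

```bash
python3 -m jog '[[-0.0015,0,0.045,0,0,0.006,0.0854],[0,0,0.036,0,0,0,0.0854],[0,0,0.01,0,0,0,0.0854],[0,0,0,0,0,0,0.075],[0,0,0,0,0,0,0.066]]' 20
python3 -m jog '[[0,0,0,0,0,0,0.058],[0,0,0,0,0,0,0.055],[0,0,0,0,0,0,0.05],[0,0,0,0,0,0,0.05]]' 40
python3 - <<'E'
from h import *
p=cur();im=eyes.capture("wrist");cv2.imwrite("pics/w10.png",im[:,:,::-1]);print(p[0],p[1].as_matrix(),sense()["grip_force"])
e=endrow(im,p,46);np.savez("dr.npz",p=p[0],q=p[1].as_quat(),e=e)
ex=np.array([-.0773,.997,0]);b=np.array([427.74,352.19,0]) # bottom end
t=np.array([432.66,282.98,0])+ex*(69.4-e[0]);print("place TCP",t,"z seated",p[0][2]+26+80)
E
```

```text
time_s: 21.8
eef_pos: [422.7, -155.6, 27.5]
ee_rot: [0.001, 0.707, 0.707, 0.001]
force: [-0.1, -0.1, 0.8]
grip_width: 0.774
grip_force: 0.3
time_s: 22.2
eef_pos: [422.7, -155.7, 27.9]
ee_rot: [0.002, 0.708, 0.707, 0.001]
force: [-0.1, 2.4, 7.0]
grip_width: 0.72
grip_force: 44.2
[ 422.6651 -155.715    27.8589] [[ 0.0016  1.      0.0035]
 [ 1.     -0.0016 -0.0008]
 [-0.0008  0.0035 -1.    ]] 44.204514026641846
row 111.44 slope 0.00124065224482213 std 0.2735384365714414 end world [423.164  -83.6488  46.    ] in tool [ 72.0515   0.4493 -18.2003]
place TCP [432.865  280.3364   0.    ] z seated 133.858888631989
```

```bash
python3 -m jog '[[0,0,-0.03,0,0,0,0.05],[0,0,-0.045,0,0,0,0.05],[0,0,-0.045,0,0,0,0.05],[0,0,-0.035,0,0,0,0.05]]' 40
python3 - <<'E'
from h import *
p=cur();print(p[0]);plan([432.9,280.8,165],toolR(4.4),n=11)
E
```

```text
time_s: 22.65
eef_pos: [421.9, -155.5, 185.0]
ee_rot: [0.002, 0.708, 0.707, 0.001]
force: [0.6, -0.1, -1.5]
grip_width: 0.711
grip_force: 44.9
[ 421.9127 -155.526   185.0114]
[0.0397, 0.0009, 0.0018, 0.0004, 0.0002, -0.0071]
[0.0397, 0.0012, 0.0018, 0.0004, 0.0002, -0.0071]
[0.0397, 0.0015, 0.0018, 0.0004, 0.0002, -0.0071]
[0.0396, 0.0018, 0.0018, 0.0004, 0.0002, -0.0071]
[0.0396, 0.0021, 0.0018, 0.0004, 0.0002, -0.0071]
[0.0396, 0.0023, 0.0018, 0.0004, 0.0002, -0.0071]
[0.0396, 0.0026, 0.0018, 0.0004, 0.0002, -0.0071]
[0.0396, 0.0029, 0.0018, 0.0004, 0.0002, -0.0071]
[0.0396, 0.0032, 0.0018, 0.0004, 0.0002, -0.0071]
[0.0395, 0.0035, 0.0018, 0.0004, 0.0002, -0.0071]
[0.0395, 0.0038, 0.0018, 0.0004, 0.0002, -0.0071]
```

```bash
python3 -m jog '[[0.028,0.001,0,0,0,-0.007,0.05],[0.04,0.001,0,0,0,-0.007,0.05],[0.04,0.0015,0.001,0,0,-0.007,0.05],[0.04,0.002,0.001,0,0,-0.007,0.05],[0.04,0.002,0.002,0,0,-0.007,0.05]]'; python3 -m jog '[[0.04,0.0023,0.002,0.001,0,-0.007,0.05],[0.04,0.0026,0.002,0,0,-0.007,0.05],[0.04,0.003,0.002,0.001,0,-0.007,0.05],[0.04,0.003,0.002,0,0,-0.007,0.05],[0.04,0.0035,0.002,0.001,0,-0.007,0.05]]'; python3 -m jog '[[0.035,0.004,0.002,0,0,-0.007,0.05],[0.01,0,0,0,0,0,0.05],[0,0,0,0,0,0,0.05],[0,0,0,0,0,0,0.05]]'; python3 res.py 432.9 280.8 150 4.4
```

```text
time_s: 23.15
eef_pos: [426.6, 34.2, 178.7]
ee_rot: [0.001, 0.695, 0.719, 0.001]
force: [0.7, -0.9, -0.9]
grip_width: 0.717
grip_force: 45.0
time_s: 23.65
eef_pos: [431.4, 235.0, 168.8]
ee_rot: [-0.0, 0.682, 0.731, 0.001]
force: [0.8, -0.3, -1.2]
grip_width: 0.719
grip_force: 45.0
time_s: 24.05
eef_pos: [432.5, 277.6, 166.0]
ee_rot: [-0.001, 0.68, 0.733, -0.0]
force: [-0.5, 0.0, -1.7]
grip_width: 0.715
grip_force: 44.9
now [432.4641 277.5631 165.9521] to go, tool mm [ 3.1822  0.6983 15.9537] rot [-0.0013 -0.0008 -0.0018] F [-0.457   0.0089 -1.6934] grip 44.920960664749146 0.7154894069440575 t 24.05
```

```bash
python3 -m jog '[[0.003,0.0007,0.016,-0.001,-0.001,-0.002,0.05],[0,0,0,0,0,0,0.05],[0,0,0,0,0,0,0.05]]'; python3 res.py 432.9 280.8 133.7 4.4; python3 - <<'E'
from h import *
a=[]
for n in("side","wrist","scene"): im=eyes.capture(n);cv2.imwrite(f"pics/{n}11.png",im[:,:,::-1])
b=cv2.imread("pics/side11.png")[220:340,250:380];s=cv2.imread("pics/scene11.png")[130:250,140:270]
w=cv2.imread("pics/wrist11.png")[:210,180:400]
cv2.imwrite("pics/c11.png",np.hstack([cv2.resize(x,(400,400)) for x in(b,w)]))
p=cur();im=cv2.imread("pics/wrist11.png")[:,:,::-1];endrow(im,p,p[0][2]+18.1,rows=(95,160))
E
```

```text
time_s: 24.35
eef_pos: [433.1, 280.5, 149.7]
ee_rot: [-0.0, 0.68, 0.733, -0.001]
force: [0.1, -0.5, -0.8]
grip_width: 0.72
grip_force: 44.8
now [433.0589 280.4524 149.7449] to go, tool mm [ 0.3617 -0.1126 16.045 ] rot [-0.0012  0.0002 -0.0008] F [ 0.1053 -0.4812 -0.8228] grip 44.84202861785889 0.7198435270732942 t 24.35
row 111.82 slope 9.951899198584014e-05 std 0.29891039058196794 end world [428.2206 352.7082 168.1121] in tool [ 71.8901   0.4861 -18.0833]
```

View pics/c11.png

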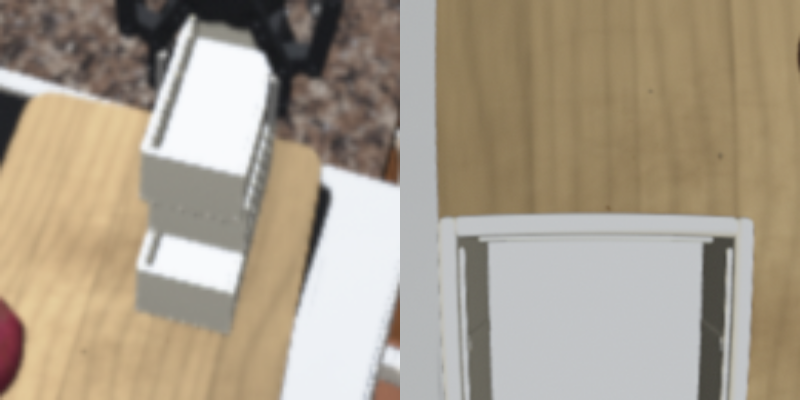

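The held tray hangs straight above the bottom tray, whose lip is at (140-240, 265) in the left crop. Sides and ends look in line, so I'm lowering it.

```bash
python3 -m jog '[[0,0,0.008,0,0,0,0.05],[0,0,0.004,0,0,0,0.05],[0,0,0.002,0,0,0,0.05],[0,0,0.001,0,0,0,0.05],[0,0,0,0,0,0,0.05]]'; python3 res.py 432.9 280.8 133.7 4.4;python3 -m jog '[[0,0,0.001,0,0,0,0.05],[0,0,0.001,0,0,0,0.05],[0,0,0,0,0,0,0.05]]'; python3 res.py 432.9 280.8 133.7 4.4
```

```text
time_s: 25.0
eef_pos: [432.8, 281.4, 134.2]
ee_rot: [-0.0, 0.679, 0.734, -0.001]
force: [0.9, -0.3, -1.4]
grip_width: 0.722
grip_force: 44.8
now [432.795  281.3715 134.1519] to go, tool mm [-0.5778  0.0611  0.4519] rot [-0.0014  0.0001  0.0005] F [ 0.8535 -0.3045 -1.3611] grip 44.84104514122009 0.7224713914186902 t 25.0
time_s: 25.3
eef_pos: [433.1, 281.5, 133.6]
ee_rot: [0.0, 0.679, 0.734, 0.0]
force: [-3.1, -2.4, 10.1]
grip_width: 0.72
grip_force: 46.3
now [433.1443 281.502  133.5854] to go, tool mm [-0.6809 -0.2978 -0.1149] rot [ 0.0003 -0.0002  0.0006] F [-3.0812 -2.4015 10.0535] grip 46.25523269176483 0.7201659197941456 t 25.3
```

```bash
python3 -m jog '[[0,0,-0.001,0,0,0,0.06],[0,0,0,0,0,0,0.0854],[0,0,0,0,0,0,0.0854],[0,0,0,0,0,0,0.0854],[0,0,-0.03,0,0,0,0.0854]]'; python3 -m jog '[[0,0,-0.04,0,0,0,0.0854],[-0.01,0,-0.04,0,0,0,0.0854],[-0.04,0,0,0,0,0,0.0854],[-0.04,0,0,0,0,0,0.0854],[-0.04,0,0,0,0,0,0.0854]]'; python3 -m jog '[[-0.04,0,0,0,0,0,0.0854],[0,0,0,0,0,0,0.0854],[0,0,0,0,0,0,0.0854]]'
python3 - <<'E'
from h import *
p=cur();print(p[0]);im=eyes.capture("wrist");cv2.imwrite("pics/w12.png",im[:,:,::-1])
im2=eyes.capture("side");cv2.imwrite("pics/side12.png",im2[:,:,::-1])
m=(im.min(2)>140).astype(np.uint8);m=cv2.morphologyEx(m,cv2.MORPH_OPEN,np.ones((3,3)))
for c in cv2.findContours(m,0,2)[0]:
    if cv2.contourArea(c)>2000: print(cv2.contourArea(c),cv2.approxPolyDP(c,5,True)[:,0].tolist())
# predicted rim corners in side view of seated stack, and white edge fit
ex=np.array([-.0773,.997,0]);ey=np.array([.997,.0773,0]);c0=np.array([432.66,282.4,0])
for z,s in((72,0),(112,-27.6),(152,.5)):
    P=np.array([c0+(s+a*70)*ex+b*31*ey+[0,0,z] for a,b in((1,-1),(1,1),(-1,1),(-1,-1))])
    print(z,"side",proj("side",P).round(1).tolist(),"wrist",wproj(P,p).round(1).tolist())
E
```

```text
time_s: 25.8
eef_pos: [431.3, 280.7, 160.6]
ee_rot: [-0.002, 0.679, 0.734, -0.004]
force: [0.8, 1.2, 0.2]
grip_width: 0.998
grip_force: 0.0
time_s: 26.3
eef_pos: [442.8, 150.5, 243.4]
ee_rot: [-0.0, 0.679, 0.734, -0.0]
force: [0.7, 0.4, -0.2]
grip_width: 0.997
grip_force: 0.0
time_s: 26.6
eef_pos: [446.1, 111.5, 243.3]
ee_rot: [-0.0, 0.68, 0.733, -0.0]
force: [0.2, -0.3, 0.8]
grip_width: 1.001
grip_force: 0.0
[446.144  111.5279 243.2915]
10835.0 [[0, 139], [0, 194], [22, 213], [36, 250], [32, 279], [0, 295], [0, 307], [54, 323], [68, 306], [87, 300], [71, 139]]
2608.0 [[248, 83], [249, 117], [326, 115], [325, 82], [319, 83], [320, 112], [316, 82], [258, 82], [256, 105], [255, 83]]
6265.0 [[243, 0], [242, 75], [332, 74], [331, 0], [324, 0], [325, 70], [320, 0], [253, 0], [249, 70], [250, 0]]
10857.0 [[176, 0], [177, 131], [383, 145], [559, 175], [559, 164], [425, 137], [322, 124], [241, 126], [220, 107], [225, 0]]
72 side [[325.9, 306.9], [294.0, 299.3], [311.1, 250.2], [339.7, 256.3]] wrist [[254.3, -43.6], [318.2, -43.8], [320.1, 89.0], [252.6, 89.1]]
112 side [[330.5, 282.0], [298.5, 274.8], [315.1, 228.0], [344.0, 233.8]] wrist [[249.1, -39.1], [323.0, -39.3], [324.9, 117.4], [247.5, 117.5]]
152 side [[329.2, 278.2], [295.3, 270.7], [313.2, 222.0], [343.4, 228.0]] wrist [[244.7, -89.3], [326.9, -89.6], [331.6, 75.8], [240.2, 76.0]]
```

```bash
python3 -c "
from rig import finish_job
print(finish_job())"
```

```text
the job is handed in; nothing more can be done
None
```

The three trays are stacked on the board in stepped positions: the middle one is shifted about 28 mm to the right, and the turned one sits on top, directly above the bottom tray. Both came down at their seated heights, and the last wrist picture matched the predicted rim positions to about 1 mm. The gripper is clear of the stack, and I handed the job in at about 27 s; no verdict came back.

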